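Fit the rotor on the bench spinner

TASK

Pick up the round aluminium rotor by its black knob and fit it on the drive hub of the white bench spinner: set it on the hub, feel for the angle by turning it until its three holes line up with the three studs, and let it down fully home, flat on the drive plate, then let go. Do not drop it or force it onto the studs, and leave the jar, the can, the petri dish and the vial where they stand.

Things in the scene. Friction and masses are not known exactly. Their poses are not given: they have to be found in the camera images.
- rotor: Loose aluminium disc, 100 mm diameter, 8 mm thick, 0.2 to 0.33 kg, flat on the bench at the start. Three through holes of 10 mm diameter stand 120 degrees apart on a circle of 32 mm radius, one of them on its +x axis. From below, a blind bore 22 mm wide and 36 mm deep on its axis takes the hub. Origin: centre of the underside; z is up, through the knob.
- knob (a point): Point on the rotor's axis in its black upright grip knob, 32 mm above the rotor's underside. The knob is round, 32 mm diameter, with a wider foot (42 mm) below 12 mm; its top is 44 mm above the underside of the disc.
- spinner: Bench spinner, fixed: round white housing of 132 mm diameter, origin at the centre of its underside on the bench; a small control block reaches out to 92 mm from the axis on its -x side. On top is a round dark steel drive plate (94 mm diameter, top face 46 mm above the bench) with a hub and three studs.
- seat (a point): Point on the spinner's axis at the top face of the drive plate; z is up. The rotor's origin lies here when fully home. Three brass studs (7 mm diameter, round tips, 10.5 mm high) rise from the plate, 120 degrees apart at 32 mm radius. Their angle about the axis differs from run to run, has nothing to do with the yaw of the housing, and is not reported: see it or find it by touch.
- hub (a point): Top of the steel hub on the spinner's axis, 24 mm above the drive plate. The hub is 20 mm in diameter up to 16 mm above the plate, then tapers to 10 mm at its top. The spindle is locked (yields only to about 1.2 N m). At a wrong angle the rotor rests on the stud tips, 10.5 mm above home, and turns there; it sinks within a window of about 0.1 rad that recurs every 120 degrees.
- jar: Bystander: specimen jar with a dark lid, 56 mm diameter, 72 mm high, loose; origin at the centre of its underside.
- can: Bystander: small black screw can with a white lid, 35 mm diameter, 52 mm high, loose; origin at the centre of its underside.
- petri: Bystander: clear petri dish with lid, 70 mm diameter, 15 mm high, loose; origin at the centre of its underside.
- vial: Bystander: small white dropper vial, 18 mm diameter, 42 mm high, loose; origin at the centre of its underside.

How it is judged:
By the outcome, as a careful person would: the job done as asked, in the order asked, and still so for the second after the job is handed in, with the robot touching nothing.
It also fails if it takes over 67 s, if anything falls off the work surface, if the arm or the gripper's body presses on something with over 40 N, if the wrist force passes 120 N, or if a joint passes its speed limit or range.

ROBOT

A 6-joint arm with a two-finger parallel gripper is mounted at the origin on the work surface; the furniture and walls round the work are solid. World frame = base frame: x ahead of the robot, y to its left, z up, the work surface at z = 0. Lengths are in m, angles in rad, forces in N, time in s.
With the tool pointing down it reaches from about 0.3 to 0.775 m from the base axis. Payload 14.6 kg.
Tool frame: the origin (TCP) lies at the very end of the fingers, on their centre line; the grasp point (between the pads) lies 19 mm behind it (arm.hold_point_z is the distance from the TCP to the grasp point, in m); z points along the fingers, x is the direction in which the jaws open and shut, and the axes are right-handed (so a half turn about z gives the same grasp; the last joint's range is limited). The gripper opens to 94 mm and grips with 3 to 60 N. Pads are 16 mm wide; open, the fingers measure 119 mm over their backs; the gripper's body (75 mm by 177 mm) begins 78 mm behind the grasp point.
Start: joints at [-1.287, 0.3, 1.521, -0, 1.321, -0.067], TCP at [0.189, -0.516, 0.179] pointing down, gripper open.
Joint ranges: [-3.03, 3.03], [-0.79, 2.21], [0.23, 2.52], [-1.04, 4.18], [0, 3.07], [-2.55, 2.55]. Speed limits (rad/s): [2.22, 2.22, 2.57, 3.14, 3.14, 3.14].

INTERFACE

Orientations are given as a unit quaternion [x, y, z, w].
In Python, from rig import sense, cams, arm gives the robot as it stands. The module is installed in compiled form; this text tells all that it offers.
- The arm moves only by the tool jog_arm, never from a script. Its argument "series" is a list that holds one entry, the list of rows, each a list of 7 numbers: the opening, from 0 (shut) to 1 (fully open), then the shift along the tool's x, y, z in m, then the turn, a rotation vector about the tool's x, y, z in degrees. A call has 1 to 8 rows; each row is the pose to reach, as a shift and turn from the pose commanded when the call began, along the tool's axes at that moment; what a row does not reach only later rows make up. A row lasts 1/8 s, in which the tool goes at most 62.5 mm and 10.7 degrees, less where a joint would pass 70% of its speed; a pose out of reach is approached as far as the arm can. A call with a gripper value outside its range is refused whole. The fingers move at their own pace and stop on an object; "newtons" is the grip in N (left out, the last holds). Time passes only in rows, so rows that repeat a pose let the fingers close. It gives the time, the measured TCP pose, the force and the opening at its end, in the units of the state.
- sense(): the state, without advancing time (a new reading comes with each control period).
- cams.get_image(name): name is "scene" or "top" or "wrist"; returns the picture (480x640x3 uint8, red, green, blue); there is no depth.
- cams.get_calibration(name): a dict with "mtx" (3x3 intrinsics, pixels), "distortion" ([k1, k2, p1, p2, k3] as OpenCV has them; the pictures are not rectified), "R" (3x3) and "t" (3): a world point X has camera coordinates R X + t. Camera axes: x right, y down, z forward; pixel columns grow to the right and rows downward; lengths in m; the calibration is good to about 2 mm. A picture is of the moment at which its call begins: read the wrist's pose just before it. get_calibration takes no time and is no camera call; for the wrist camera it gives the pose at the moment of the call.
- arm.job_done(): hands the job in, once; it reports no verdict.
The state is a dict: "t": time; "joint_pos": joint angles; "dq": joint speeds; "joint_torque": joint torques, N m; "tool_pos": TCP position; "eef_rot": TCP orientation; "contact_force": force on the tool from outside, world axes, zero at the start; "wrist_torque": the same for the moment, N m; "finger_gap": opening from 0.0 (shut) to 1.0 (fully open).
Only numpy, scipy, OpenCV 4.12 (cv2) and the standard library are available. Lean on these libraries where they do the work, as an engineer would, in place of code of your own. Each camera call takes 0.05 s, during which the arm holds its last target. There are 200 camera calls.

## Working session

There is one attempt and no reset: what is moved stays moved. The work goes in short steps, Python scripts to look and compute and a tool call to move; the robot and the scene stay as the last step left them, time stands still between calls to the robot, and variables do not carry over. Pictures are saved under pics/ and viewed, about 8 in all and at most 12, crops included, and the job is handed in when it is done.

Besides the shell and the picture viewer there is one more tool, called after ">>>" as name(argument=value, ...), one argument or row to a line, values as JSON. jog_arm: Moves the arm, as the interface text tells. Its arguments: {"type":"object","properties":{"series":{"type":"array"},"newtons":{"type":"number"}},"required":["series"]}

```bash
mkdir -p pics
cat > h.py <<'E'
import numpy as np, cv2
from rig import sense, cams, arm
from scipy.spatial.transform import Rotation as Rn
def shot(n,f):
    c=cams.get_calibration(n); im=cams.get_image(n)[:,:,::-1].copy(); cv2.imwrite('pics/'+f,im); return im,c
def ray(c,px,z):
    K=np.array(c['mtx'],float);d=np.array(c['distortion'],float)
    u=cv2.undistortPoints(np.array(px,float).reshape(-1,1,2),K,d).reshape(-1,2)
    R=np.array(c['R']);t=np.array(c['t']);C=-R.T@t
    D=np.c_[u,np.ones(len(u))]@R
    return C+D*((z-C[2])/D[:,2])[:,None]
def proj(c,P):
    return cv2.projectPoints(np.array(P,float).reshape(-1,3),cv2.Rodrigues(np.array(c['R'],float))[0],np.array(c['t'],float),np.array(c['mtx'],float),np.array(c['distortion'],float))[0].reshape(-1,2)
E
python3 - <<'E'
from h import *
s=sense();print(s)
a,c=shot('top','top0.png');b,d=shot('scene','scene0.png')
for k in(c,d):print(k)
print(arm.hold_point_z)
E
```

```text
{'t': 0.0, 'joint_pos': array([-1.28659939e+00,  3.00487993e-01,  1.52158033e+00,  3.75462234e-06,
        1.32070028e+00, -6.66436541e-02]), 'dq': array([ 0.00012877, -0.00046386,  0.00109606,  0.00143419,  0.00198568,
       -0.00194009]), 'joint_torque': array([-2.98455932e-03, -5.31811988e+01, -3.52745640e+01,  7.07150088e-02,
        2.43874040e-02, -8.84358724e-05]), 'tool_pos': array([ 0.18892109, -0.51622222,  0.1784774 ]), 'eef_rot': array([ 8.19660288e-01, -5.72849602e-01, -4.57301771e-04, -3.69586429e-04]), 'contact_force': array([-0.73441525,  0.40336874, -0.45641648]), 'wrist_torque': array([-0.02354601,  0.01655487,  0.00025724]), 'finger_gap': 0.9950692591367954}
{'mtx': array([[487.89407778,   0.        , 313.55168093],
       [  0.        , 487.89407778, 243.38604472],
       [  0.        ,   0.        ,   1.        ]]), 'distortion': array([-0.07251928,  0.        ,  0.        ,  0.        ,  0.        ]), 'R': array([[ 0.02804493, -0.99957618, -0.00780603],
       [-0.99211575, -0.02687969, -0.1224084 ],
       [ 0.1221467 ,  0.01117742, -0.99244912]]), 't': array([0.15415029, 0.50229846, 0.97722903])}
{'mtx': array([[541.82145908,   0.        , 318.67872262],
       [  0.        , 541.82145908, 237.46840392],
       [  0.        ,   0.        ,   1.        ]]), 'distortion': array([-0.08635901,  0.        ,  0.        ,  0.        ,  0.        ]), 'R': array([[-0.44448189, -0.89570561, -0.01213684],
       [-0.60754776,  0.31138844, -0.73070032],
       [ 0.65827165, -0.31740935, -0.68259046]]), 't': array([0.40073207, 0.32304334, 0.77744451])}
0.0188
```

View pics/top0.png

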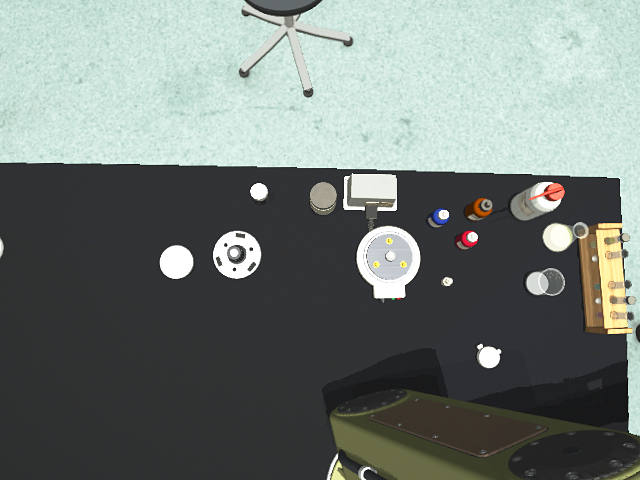

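View pics/scene0.png

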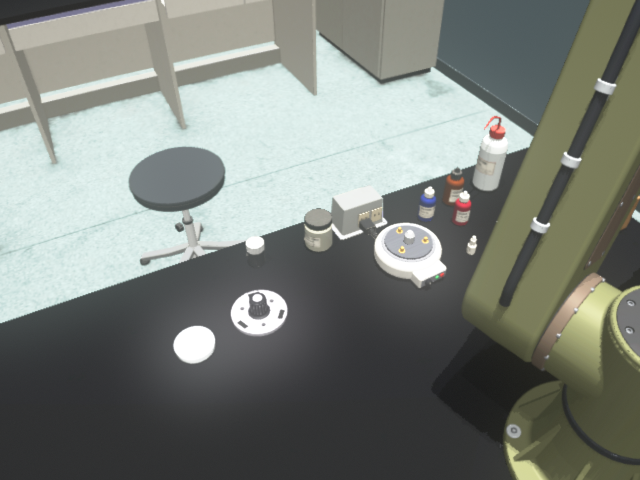

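The top view shows the rotor at (237,255), the spinner at (389,257) with brass studs at about (389,241), (376,265) and (403,264), the petri dish at (176,262), the can at (259,191), the jar at (323,198) and the vial at (447,281). Next I measure these.

Run:
```python
from h import *
im=cv2.imread('pics/top0.png'); c=cams.get_calibration('top')
hsv=cv2.cvtColor(im,cv2.COLOR_BGR2HSV)
def blobs(m,roi,mn=3):
    x0,y0,x1,y1=roi; M=np.zeros_like(m);M[y0:y1,x0:x1]=m[y0:y1,x0:x1]
    n,l,s,ce=cv2.connectedComponentsWithStats(M); return [(s[i,4],ce[i],s[i]) for i in range(1,n) if s[i,4]>=mn]
g=cv2.cvtColor(im,cv2.COLOR_BGR2GRAY)
bright=(g>120).astype(np.uint8)*255
def fit(roi,z):
    x0,y0,x1,y1=roi; M=np.zeros_like(bright);M[y0:y1,x0:x1]=bright[y0:y1,x0:x1]
    ct=max(cv2.findContours(M,0,1)[0],key=cv2.contourArea)
    P=ray(c,ct.reshape(-1,2),z); (x,y),r=cv2.minEnclosingCircle(P[:,:2].astype(np.float32)); A=np.c_[2*P[:,:2],np.ones(len(P))]; q=np.linalg.lstsq(A,(P[:,:2]**2).sum(1),rcond=None)[0]
    return np.r_[q[:2],np.sqrt(q[2]+q[0]**2+q[1]**2)].round(4)
print('rotor',fit((205,225,265,285),.008)); print('petri',fit((155,240,196,285),.015))
print('spin',fit((350,220,425,282),.04))
y=((hsv[...,0]>15)&(hsv[...,0]<35)&(hsv[...,1]>110)&(hsv[...,2]>120)).astype(np.uint8)
st=[b for b in blobs(y,(355,225,425,285))]
for a,ce,_ in st: print('stud',a,ce,ray(c,[ce],.0535)[0].round(4))
S=np.array([ray(c,[b[1]],.0535)[0] for b in st]); m=S.mean(0); print(m,np.degrees(np.arctan2(*(S-m)[:,1::-1].T)),np.linalg.norm(S-m,axis=1))
for n,p,z in(('can',(259,191),.05),('jar',(323,195),.07),('vial',(447,281),.03)):print(n,ray(c,[p],z)[0].round(3))
a=cv2.resize(im[220:290,200:275],None,fx=5,fy=5,interpolation=2);b=cv2.resize(im[220:290,350:425],None,fx=5,fy=5,interpolation=2)
cv2.imwrite('pics/crop1.png',np.hstack([a,b]))
```

```text
rotor [0.4735 0.3305 0.0502]
petri [0.4534 0.4571 0.0351]
spin [0.4766 0.015  0.0625]
stud 22 [388.59090909 240.54545455] [0.5051 0.016  0.0535]
stud 24 [375.5        263.83333333] [0.4571 0.0419 0.0535]
stud 26 [403.15384615 263.88461538] [ 0.4585 -0.0139  0.0535]
[0.47353094 0.01468564 0.0535    ] [   2.37377221  121.12734612 -117.84045495] [0.0315484  0.03181614 0.03227809]
can [0.601 0.283 0.05 ]
jar [0.592 0.151 0.07 ]
vial [ 0.427 -0.109  0.03 ]
```

View pics/crop1.png

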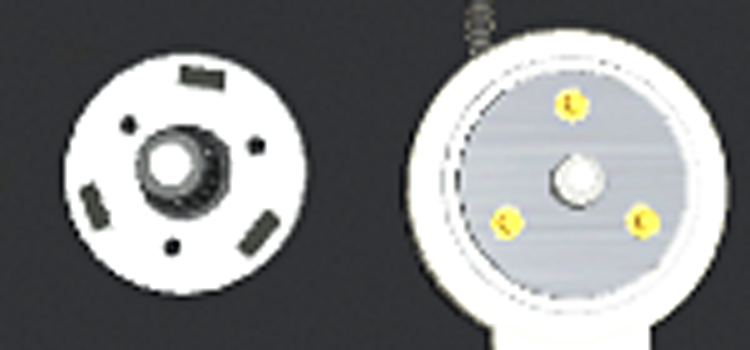

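The crop shows the rotor holes at crop pixels (128,125), (257,146) and (172,247), and three clear studs around the hub. Next: the hole angle and the first move.

```bash
cat >> h.py <<'E'
def go(p,yaw):
    s=sense();R0=Rn.from_quat(s['eef_rot']);y=np.radians(yaw);c,n=np.cos(y),np.sin(y)
    T=Rn.from_matrix(np.array([[c,n,0],[n,-c,0],[0,0,-1.]]))
    sh=R0.inv().apply(np.array(p)-s['tool_pos']);rv=(R0.inv()*T).as_rotvec(degrees=True)
    x=R0.apply([1,0,0]);print('t',round(s['t'],2),'pos',s['tool_pos'].round(4),'yaw',np.degrees(np.arctan2(x[1],x[0])).round(2),'F',s['contact_force'].round(1),'shift mm',(sh*1000).round(1),'rot',rv.round(2))
E
python3 - <<'E'
from h import *
c=cams.get_calibration('top')
P=ray(c,np.array([(128,125),(257,146),(172,247)])/5+[200,220],.007)
m=P.mean(0);print(m,np.degrees(np.arctan2(*(P-m)[:,1::-1].T)),np.linalg.norm(P-m,axis=1))
go((.4735,.3305,.18),0)
E
```

```text
[0.47275627 0.32941016 0.007     ] [ 52.51715622 -67.88443158 172.27350259] [0.03220245 0.03223005 0.03202051]
t 0.1 pos [ 0.189  -0.5162  0.1786] yaw -69.9 F [ 0.6 -0.1  0.6] shift mm [-697.4 -558.2   -0.7] rot [-4.00e-02  5.00e-02 -6.99e+01]
```

>>> jog_arm(
  series=[
    [[1, 0, 0, -0.06, 0, 0, 0], [1, -0.02, -0.015, -0.1, 0, 0, -5], [1, -0.07, -0.055, -0.1, 0, 0, -15], [1, -0.115, -0.09, -0.1, 0, 0, -25], [1, -0.16, -0.13, -0.1, 0, 0, -35], [1, -0.205, -0.165, -0.1, 0, 0, -45], [1, -0.25, -0.2, -0.1, 0, 0, -55], [1, -0.295, -0.235, -0.1, 0, 0, -65]],
  ],
)

```text
t: 1.1
tool_pos: [0.3083, -0.1569, 0.279]
eef_rot: [0.999, -0.04, 0.0, 0.0]
contact_force: [0.4, 1.6, -0.8]
finger_gap: 0.999
```

Run:
```python
from h import *
go((.4735,.3305,.20),25)
```

```text
t 1.1 pos [ 0.3083 -0.1569  0.279 ] yaw -4.6 F [ 0.4  1.6 -0.8] shift mm [ 125.5 -499.1   79. ] rot [ 1.00e-02 -1.00e-02 -2.96e+01]
```

>>> jog_arm(
  series=[
    [[1, 0.015, -0.06, 0, 0, 0, -4], [1, 0.03, -0.12, 0, 0, 0, -8], [1, 0.045, -0.18, 0, 0, 0, -12], [1, 0.06, -0.24, 0, 0, 0, -16], [1, 0.075, -0.3, 0.02, 0, 0, -20], [1, 0.09, -0.355, 0.04, 0, 0, -24], [1, 0.105, -0.41, 0.05, 0, 0, -28], [1, 0.115, -0.46, 0.06, 0, 0, -29.6]],
  ],
)

```text
t: 2.1
tool_pos: [0.4624, 0.2918, 0.2181]
eef_rot: [0.977, 0.215, -0.0, 0.0]
contact_force: [0.7, -0.9, 0.7]
finger_gap: 1.001
```

>>> jog_arm(
  series=[
    [[0.8, 0, -0.03, 0.01, 0, 0, 0], [0.8, 0, -0.04, 0.02, 0, 0, 0], [0.8, 0, -0.04, 0.02, 0, 0, 0]],
  ],
)

```text
t: 2.48
tool_pos: [0.4451, 0.3257, 0.1984]
eef_rot: [0.977, 0.214, -0.001, 0.0]
contact_force: [-0.8, -0.5, -0.1]
finger_gap: 0.803
```

Run:
```python
from h import *
go((.473,.330,.06),25)
im,c=shot('wrist','w1.png'); print(c['R'],-np.array(c['R']).T@c['t'])
print(proj(c,[(.473,.33,.008),(.473,.33,.044)]))
```

```text
t 2.48 pos [0.4451 0.3257 0.1984] yaw 24.73 F [-0.8 -0.5 -0.1] shift mm [ 27.3   7.7 138.3] rot [ 0.02  0.08 -0.27]
[[ 9.08380225e-01  4.18144315e-01 -8.35536326e-04]
 [ 4.02102732e-01 -8.72979694e-01  2.76079420e-01]
 [ 1.14711634e-01 -2.51121057e-01 -9.61134463e-01]] [0.41171121 0.39712642 0.40550856]
[[343.49145649 220.15950025]
 [346.20455789 229.01009639]]
```

View pics/w1.png

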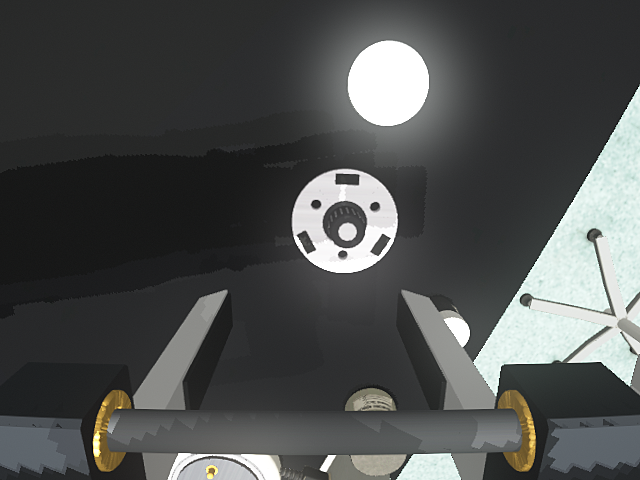

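The wrist view shows the rotor centred at about (345,221), with holes at (316,204), (375,206) and (343,254). The can is off to the right at (450,322), clear of the fingers.

Run:
```python
from h import *
im=cv2.imread('pics/w1.png');c=cams.get_calibration('wrist')
g=cv2.cvtColor(im,6)
m=np.zeros_like(g);m[160:280,285:402]=(g[160:280,285:402]>110)*255
ct=max(cv2.findContours(m,0,1)[0],key=cv2.contourArea);P=ray(c,ct.reshape(-1,2),.008)[:,:2]
q=np.linalg.lstsq(np.c_[2*P,np.ones(len(P))],(P**2).sum(1),rcond=None)[0];print(q[:2],np.sqrt(q[2]+q[:2]@q[:2]))
H=[]
for x,y in((316,204),(375,206),(343,254)):
    w=255.-g[y-8:y+9,x-8:x+9];w[w<130]=0;Y,X=np.mgrid[y-8:y+9,x-8:x+9];H.append(((X*w).sum()/w.sum(),(Y*w).sum()/w.sum()))
P=ray(c,H,.007);m=P.mean(0);print(m,np.degrees(np.arctan2(*(P-m)[:,1::-1].T)),np.linalg.norm(P-m,axis=1))
go((m[0],m[1],.06),25)
```

```text
[0.47546138 0.32810407] 0.05040354830166734
[0.47509353 0.32937273 0.007     ] [173.97972019  51.44522487 -66.48321436] [0.03198795 0.03149932 0.03052291]
t 2.52 pos [0.4456 0.3254 0.1991] yaw 24.69 F [ 1.1 -0.1  0.2] shift mm [ 28.5   8.7 139.1] rot [ 0.01  0.01 -0.31]
```

>>> jog_arm(
  series=[
    [[0.7, 0.028, 0.008, 0.05, 0, 0, 0], [0.7, 0.028, 0.008, 0.09, 0, 0, 0], [0.7, 0.028, 0.008, 0.13, 0, 0, 0], [0.7, 0.028, 0.008, 0.155, 0, 0, 0], [0.7, 0.028, 0.008, 0.17, 0, 0, 0], [0.7, 0.028, 0.008, 0.179, 0, 0, 0], [0.7, 0.028, 0.008, 0.182, 0, 0, 0], [0.7, 0.028, 0.008, 0.182, 0, 0, 0]],
  ],
)

```text
t: 3.52
tool_pos: [0.4746, 0.3307, 0.0177]
eef_rot: [0.977, 0.214, 0.0, -0.0]
contact_force: [-0.2, -0.2, -0.6]
finger_gap: 0.702
```

Run:
```python
from h import *
go((.4745,.3295,.016),25)
```

```text
t 3.52 pos [0.4746 0.3307 0.0177] yaw 24.7 F [-0.2 -0.2 -0.6] shift mm [-0.5  1.1  1.7] rot [-0.01 -0.05 -0.3 ]
```

>>> jog_arm(
  series=[
    [[0.5, 0, 0.001, 0.001, 0, 0, 0], [0.4, 0, 0.001, 0.001, 0, 0, 0], [0.3, 0, 0.001, 0.001, 0, 0, 0], [0.2, 0, 0.001, 0.001, 0, 0, 0], [0.2, 0, 0.001, 0.001, 0, 0, 0], [0.2, 0, 0.001, 0.001, 0, 0, 0]],
  ],
  newtons=35,
)

```text
t: 4.28
tool_pos: [0.4747, 0.3297, 0.0161]
eef_rot: [0.977, 0.214, 0.0, -0.0]
contact_force: [0.3, 0.6, 1.3]
finger_gap: 0.308
```

>>> jog_arm(
  series=[
    [[0.2, 0, 0, -0.005, 0, 0, 0], [0.2, 0, 0, -0.02, 0, 0, 0], [0.2, 0, 0, -0.05, 0, 0, 0], [0.2, 0, 0, -0.09, 0, 0, 0], [0.2, 0, 0, -0.12, 0, 0, 0], [0.2, 0, 0, -0.13, 0, 0, 0], [0.2, 0, 0, -0.13, 0, 0, 0]],
  ],
)

```text
t: 5.15
tool_pos: [0.4747, 0.3296, 0.1461]
eef_rot: [0.977, 0.214, 0.0, -0.0]
contact_force: [-0.2, -1.3, -3.7]
finger_gap: 0.306
```

Run:
```python
from h import *
s=sense();print(s['finger_gap'],s['wrist_torque'])
go((.4735,.0147,.15),-25)
im,c=shot('wrist','w2.png')
a,_=shot('scene','s2.png');cv2.imwrite('pics/w2s.png',np.hstack([im[:,:],a[100:400,100:400].repeat(1,0)[:300] if 0 else cv2.resize(a[180:380,150:350],(480,480))])[:, :] if 0 else cv2.resize(np.hstack([im,cv2.resize(a[180:380,150:350],(480,480))]),(800,343)))
```

```text
0.306245349968143 [-0.03326323 -0.08434383  0.00082439]
t 5.15 pos [0.4747 0.3296 0.1461] yaw 24.7 F [-0.2 -1.3 -3.7] shift mm [-132.7  285.6   -3.9] rot [-1.00e-02 -2.00e-02  4.97e+01]
```

View pics/w2s.png

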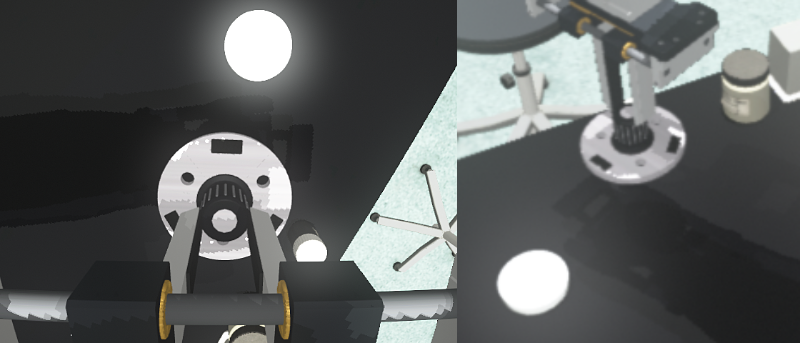

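>>> jog_arm(
  series=[
    [[0.2, -0.01, 0.02, -0.004, 0, 0, 4], [0.2, -0.03, 0.065, -0.004, 0, 0, 11], [0.2, -0.052, 0.112, -0.004, 0, 0, 19], [0.2, -0.075, 0.16, -0.004, 0, 0, 28], [0.2, -0.098, 0.21, -0.004, 0, 0, 37], [0.2, -0.118, 0.254, -0.004, 0, 0, 45], [0.2, -0.129, 0.278, -0.004, 0, 0, 49], [0.2, -0.1327, 0.2856, -0.004, 0, 0, 50.7]],
  ],
)

```text
t: 6.25
tool_pos: [0.4728, 0.013, 0.1497]
eef_rot: [0.974, -0.227, -0.0, 0.0]
contact_force: [-0.1, 0.4, -2.4]
finger_gap: 0.303
```

>>> jog_arm(
  series=[
    [[0.2, 0, 0, 0, 0, 0, 0], [0.2, 0, 0, 0, 0, 0, 0]],
  ],
)

```text
t: 6.5
tool_pos: [0.4733, 0.0155, 0.1499]
eef_rot: [0.975, -0.224, -0.0, -0.0]
contact_force: [-0.1, 0.1, -2.4]
finger_gap: 0.308
```

Run:
```python
from h import *
go((.4735,.0147,.15),-26)
im,c=shot('wrist','w3.png');a,d=shot('scene','s3.png');b,e=shot('top','t3.png')
R=Rn.from_quat(sense()['eef_rot']);p=sense()['tool_pos']
P=ray(c,[(262,249),(367,252)],.137) # from w2, only indicative now
cv2.imwrite('pics/v3.png',np.hstack([cv2.resize(im[180:420,200:500],(500,400)),cv2.resize(a[180:300,340:490],(500,400))])[:, :1000][:, :] )
v=cv2.imread('pics/v3.png');cv2.imwrite('pics/v3.png',cv2.resize(v,(800,320)))
```

```text
t 6.5 pos [0.4733 0.0155 0.1499] yaw -25.92 F [-0.1  0.1 -2.4] shift mm [ 0.5  0.6 -0.1] rot [-0.    0.02  0.08]
```

View pics/v3.png

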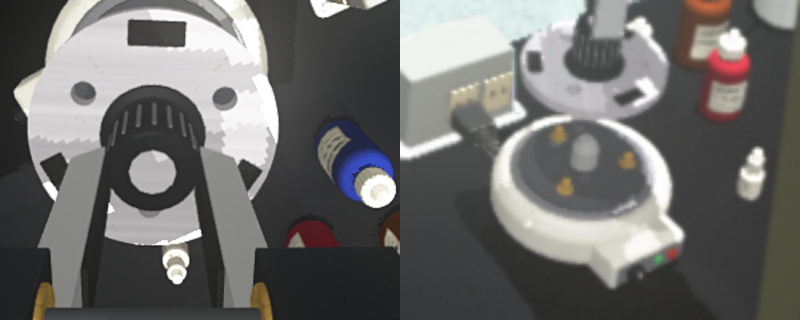

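The rotor hangs level over the hub and the studs are clear in the scene crop. Holes in the wrist picture are at about (262,250), (369,253) and (311,337). I check centre and angle against the studs from the scene view.

Run:
```python
from h import *
c=cams.get_calibration('wrist');d=cams.get_calibration('scene')
g=cv2.cvtColor(cv2.imread('pics/w3.png'),6);H=[]
for x,y in((262,250),(369,253)):
    w=(g[y-12:y+13,x-12:x+13]<np.median(g[y-20:y+21,x-20:x+21])-35).astype(float);Y,X=np.mgrid[y-12:y+13,x-12:x+13];H.append(((X*w).sum()/w.sum(),(Y*w).sum()/w.sum()))
s=sense();z=s['tool_pos'][2]-.016+.007
P=ray(c,H,z)[:,:2];dd=P[1]-P[0];mid=P.mean(0);n=np.array([-dd[1],dd[0]])/np.linalg.norm(dd)
print('sep',np.linalg.norm(dd),'hole',H,'line ang',np.degrees(np.arctan2(dd[1],dd[0])))
for k in(1,-1):
    C=mid+k*n*.016;print('centre',C,np.degrees(np.arctan2(*(P-C)[:,::-1].T)))
im=cv2.imread('pics/s3.png');hsv=cv2.cvtColor(im,cv2.COLOR_BGR2HSV)
m=((hsv[...,0]>12)&(hsv[...,0]<35)&(hsv[...,1]>110)&(hsv[...,2]>100)).astype(np.uint8);M=np.zeros_like(m);M[215:262,380:445]=m[215:262,380:445]
k,l,st,ce=cv2.connectedComponentsWithStats(M);idx=[i for i in range(1,k) if st[i,4]>8]
print(st[idx,4],ce[idx]);S=ray(d,ce[idx],.0525);q=S.mean(0);print(q,np.degrees(np.arctan2(*(S-q)[:,1::-1].T)),np.linalg.norm(S-q,axis=1))
```

```text
sep 0.05590597835587912 hole [(np.float64(262.06159420289856), np.float64(249.68115942028984)), (np.float64(368.0970149253731), np.float64(253.55597014925374))] line ang -28.12010552218828
centre [0.48880903 0.04233543] [-178.33373292  -57.90647812]
centre [0.47372675 0.01411266] [122.09352188   1.66626708]
[11 19 24] [[399.36363636 230.09090909]
 [424.84210526 239.73684211]
 [401.58333333 249.66666667]]
[0.47104694 0.01872759 0.0525    ] [   1.70794388 -117.29804187  122.27112476] [0.03156446 0.03152155 0.03201575]
```

Holes are at 1.7–2.1° and studs at 1.7–2.4°, so they agree. The hub centre is about (.4725,.0165). Going down, slowly from just above the hub top.

>>> jog_arm(
  series=[
    [[0.2, -0.001, 0, 0.015, 0, 0, 0], [0.2, -0.001, 0, 0.035, 0, 0, 0], [0.2, -0.001, 0, 0.05, 0, 0, 0], [0.2, -0.001, 0, 0.058, 0, 0, 0], [0.2, -0.001, 0, 0.062, 0, 0, 0], [0.2, -0.001, 0, 0.065, 0, 0, 0], [0.2, -0.001, 0, 0.067, 0, 0, 0], [0.2, -0.001, 0, 0.068, 0, 0, 0]],
  ],
)

```text
t: 7.65
tool_pos: [0.4727, 0.0151, 0.0822]
eef_rot: [0.974, -0.225, 0.0, -0.0]
contact_force: [-0.0, 0.5, -2.6]
finger_gap: 0.309
```

>>> jog_arm(
  series=[
    [[0.2, 0, 0, 0.001, 0, 0, 0], [0.2, 0, 0, 0.002, 0, 0, 0], [0.2, 0, 0, 0.003, 0, 0, 0], [0.2, 0, 0, 0.004, 0, 0, 0]],
  ],
)

```text
t: 8.15
tool_pos: [0.473, 0.0151, 0.0784]
eef_rot: [0.974, -0.225, 0.001, -0.0]
contact_force: [1.9, -1.1, 1.8]
finger_gap: 0.309
```

>>> jog_arm(
  series=[
    [[0.2, 0.001, 0, -0.001, 0, 0, 0], [0.2, 0.0015, 0, -0.001, 0, 0, 0], [0.2, 0.0015, 0, 0, 0, 0, 0], [0.2, 0.0015, 0, 0.001, 0, 0, 0]],
  ],
)

```text
t: 8.65
tool_pos: [0.474, 0.0145, 0.077]
eef_rot: [0.974, -0.225, 0.0, 0.0]
contact_force: [0.6, -1.0, -1.5]
finger_gap: 0.303
```

Run:
```python
from h import *
go((.4735,.0147,.062),-26);s=sense();print(s['wrist_torque'])
```

```text
t 8.65 pos [0.474  0.0145 0.077 ] yaw -26.0 F [ 0.6 -1.  -1.5] shift mm [-0.5 -0.  15. ] rot [ 0.   -0.01  0.  ]
[-0.25927146 -0.29589193  0.03125323]
```

>>> jog_arm(
  series=[
    [[0.2, 0.0005, 0.0004, 0.001, 0, 0, 0], [0.2, 0.0005, 0.0004, 0.002, 0, 0, 0], [0.2, 0.0005, 0.0004, 0.003, 0, 0, 0], [0.2, 0.0005, 0.0004, 0.003, 0, 0, 0]],
  ],
)

```text
t: 9.15
tool_pos: [0.4741, 0.0139, 0.0739]
eef_rot: [0.974, -0.225, -0.0, 0.0]
contact_force: [-0.7, -1.0, -2.5]
finger_gap: 0.307
```

>>> jog_arm(
  series=[
    [[0.2, 0, 0, 0.001, 0, 0, 0], [0.2, 0, 0, 0.002, 0, 0, 0], [0.2, 0, 0, 0.003, 0, 0, 0], [0.2, 0, 0, 0.003, 0, 0, 0]],
  ],
)

```text
t: 9.65
tool_pos: [0.4741, 0.0139, 0.071]
eef_rot: [0.974, -0.225, -0.0, 0.0]
contact_force: [0.5, -0.6, -3.2]
finger_gap: 0.308
```

>>> jog_arm(
  series=[
    [[0.2, 0, 0, 0.001, 0, 0, 0], [0.2, 0, 0, 0.002, 0, 0, 0], [0.2, 0, 0, 0.003, 0, 0, 0], [0.2, 0, 0, 0.003, 0, 0, 0]],
  ],
)

```text
t: 10.15
tool_pos: [0.4741, 0.0139, 0.068]
eef_rot: [0.974, -0.225, -0.0, 0.0]
contact_force: [0.4, -1.1, -2.3]
finger_gap: 0.308
```

>>> jog_arm(
  series=[
    [[0.2, 0, 0, 0.001, 0, 0, 0], [0.2, 0, 0, 0.002, 0, 0, 0], [0.2, 0, 0, 0.003, 0, 0, 0], [0.2, 0, 0, 0.003, 0, 0, 0]],
  ],
)

```text
t: 10.65
tool_pos: [0.4741, 0.0139, 0.0649]
eef_rot: [0.974, -0.225, -0.0, 0.0]
contact_force: [0.6, -0.7, -2.0]
finger_gap: 0.307
```

Underside is at about 49 mm, well below the stud tips, with no resistance. The last 3 mm go in small steps.

>>> jog_arm(
  series=[
    [[0.2, 0, 0, 0.001, 0, 0, 0], [0.2, 0, 0, 0.002, 0, 0, 0], [0.2, 0, 0, 0.002, 0, 0, 0]],
  ],
)

```text
t: 11.02
tool_pos: [0.4741, 0.0139, 0.063]
eef_rot: [0.974, -0.225, -0.0, 0.0]
contact_force: [1.0, -1.8, -2.5]
finger_gap: 0.308
```

>>> jog_arm(
  series=[
    [[0.2, 0, 0, 0.0005, 0, 0, 0], [0.2, 0, 0, 0.001, 0, 0, 0], [0.2, 0, 0, 0.001, 0, 0, 0]],
  ],
)

```text
t: 11.4
tool_pos: [0.4743, 0.0137, 0.0622]
eef_rot: [0.974, -0.225, 0.0, 0.0]
contact_force: [-0.1, -3.5, 1.8]
finger_gap: 0.311
```

>>> jog_arm(
  series=[
    [[0.2, 0, 0.0004, 0.0002, 0, 0, 0], [0.2, 0, 0.0004, 0.0004, 0, 0, 0], [0.2, 0, 0.0004, 0.0004, 0, 0, 0]],
  ],
)

```text
t: 11.78
tool_pos: [0.4743, 0.0136, 0.062]
eef_rot: [0.974, -0.225, 0.0, -0.0]
contact_force: [-0.8, -2.4, 5.3]
finger_gap: 0.309
```

Firm contact at exactly the home height. Releasing slowly and then lifting off.

>>> jog_arm(
  series=[
    [[0.32, 0, 0, 0, 0, 0, 0], [0.36, 0, 0, 0, 0, 0, 0], [0.42, 0, 0, 0, 0, 0, 0], [0.5, 0, 0, 0, 0, 0, 0], [0.6, 0, 0, 0, 0, 0, 0], [0.7, 0, 0, 0, 0, 0, 0], [0.7, 0, 0, 0, 0, 0, 0]],
  ],
)

```text
t: 12.65
tool_pos: [0.474, 0.0136, 0.0617]
eef_rot: [0.974, -0.225, -0.0, -0.0]
contact_force: [-0.7, -0.2, -0.4]
finger_gap: 0.702
```

>>> jog_arm(
  series=[
    [[0.7, 0, 0, -0.01, 0, 0, 0], [0.7, 0, 0, -0.04, 0, 0, 0], [0.7, 0, 0, -0.09, 0, 0, 0], [0.7, 0, 0, -0.15, 0, 0, 0], [0.7, 0, 0, -0.18, 0, 0, 0], [0.7, 0, 0, -0.2, 0, 0, 0], [0.7, 0, 0, -0.2, 0, 0, 0]],
  ],
)

```text
t: 13.52
tool_pos: [0.4744, 0.0136, 0.2632]
eef_rot: [0.974, -0.225, 0.001, -0.0]
contact_force: [0.5, -1.0, 0.7]
finger_gap: 0.7
```

Run:
```python
from h import *
go((.4735,.0147,.262),-26)
im,c=shot('wrist','w4.png');a,d=shot('scene','s4.png')
cv2.imwrite('pics/v4.png',np.hstack([cv2.resize(im,(427,320)),cv2.resize(a[190:310,340:480],(373,320))]))
g=cv2.cvtColor(im,6)
print(proj(d,[(.474,.0138,.090),(.474,.0138,.1005)]),proj(c,[(.474,.0138,.054)]))
```

```text
t 13.53 pos [0.4744 0.0136 0.2632] yaw -26.0 F [ 0.5 -1.   0.7] shift mm [-1.3 -0.7  1.2] rot [-0.07 -0.15  0.  ]
[[411.90507258 223.53145027]
 [412.4878671  219.35560902]] [[312.00685665 208.8687861 ]]
```

View pics/v4.png

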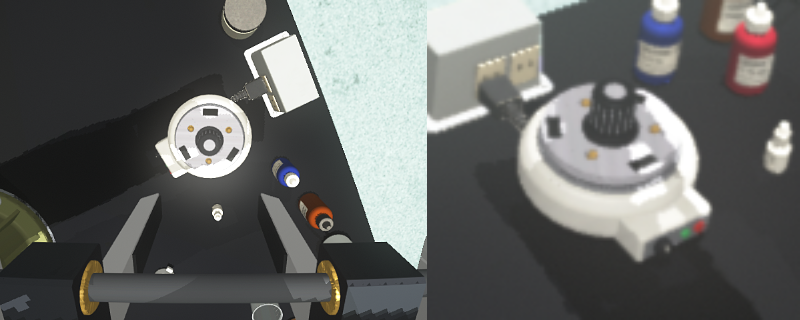

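View pics/s4.png

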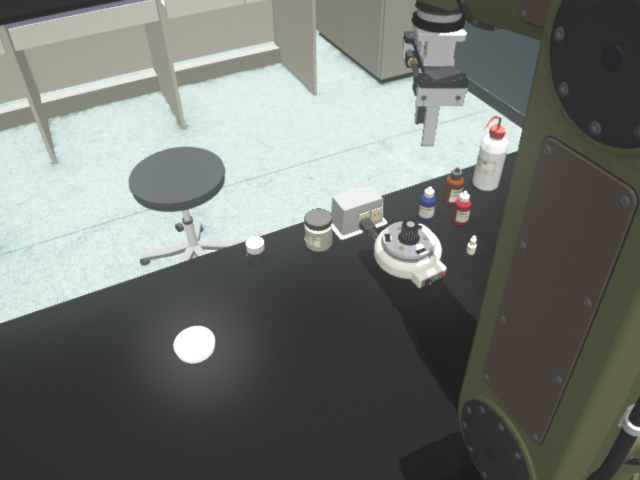

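The rotor sits flat on the drive plate with the brass studs showing in all three holes. The gripper is clear, and the jar (318,230), can (255,245), petri dish (194,344) and vial (472,245) are at their starting pixels.

```bash
python3 -c "
from rig import arm
print(arm.job_done())"
```

```text
the job is handed in; nothing more can be done
None
```

The rotor is fully home on the drive hub and released, and I handed the job in at about 13.5 s.

- **Fit:** I picked the rotor up by its knob and turned it about 51° on the way, because the images showed the hole and stud angles (both about 2°). It went over the studs on the first try, so I never had to feel for the angle by turning it on the stud tips.
- **Forces:** Contact on the way down stayed at a few newtons. There was a light touch on the hub taper, which I eased with a shift of about 1 mm. I set the rotor down with about 5–8 N.
- **Last checks:** Contact came with the fingers at 62 mm, the height expected for fully home. The pictures show the rotor flat with studs in all three holes. The gripper is about 200 mm above it, touching nothing. In the scene view the jar, can, petri dish and vial stand where they started.
- **Disagreement:** The top and scene cameras put the hub centre about 4–5 mm apart. The bore lead-in and the contact forces settled it near the top camera's value.

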